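# Fit the spindle of the label dispenser

### The job

Draw the spindle out of its holster and lay it flat on the table, so that you can let go and take it by its grip instead. Then thread it through the eyelet of the label dispenser, the core of the label roll and the far cheek, until the grip stops against the eyelet. Leave it there with the roll on it, and do not disturb the pepper mill, ring cutter or sugar dredger.

Things in the scene. Friction and masses are not known exactly. Their poses are not given: they have to be found in the camera images.
- spindle_mid_shaft (a point): Point on the axis of the loose spindle (170 mm, about 60 g), 60 mm ahead of its grip's front face. Its round steel shaft, 14 mm diameter, 110 mm long, narrows over the last 12 mm to a blunt 7 mm end. y runs along the axis towards the tip, z up when it lies flat. At the start the grip and 20 mm of shaft are inside the holster, 90 mm of shaft stick out level, 24 mm up.
- spindle_grip (a point): Centre of the spindle's flat grey grip with thin black ribs: 60 mm long, 30 mm wide (x), 14 mm thick (z), on the shaft's axis. It is 30 mm behind the grip's front face; same axes. Laid flat on the table the spindle does not roll, and its axis is level, 7 mm up.
- spindle_tip (a point): Centre of the spindle's tapered end, 110 mm ahead of the grip's front face; same axes.
- holster_mouth (a point): Middle of the open end of the fixed steel holster (50 mm wide, 90 mm long, 40 mm high, flange 80 mm wide, 5 mm high), 24 mm above the table. y is level and points out of the mouth, the way the spindle is pulled. The slot is 36 mm wide, 18 mm high, 86 mm deep, closed at sides, top and back: the grip cannot be reached until the spindle is out.
- eyelet (a point): Centre of the entry face of the steel eyelet (outside 29 mm, hole 18 mm) on the near cheek of the fixed label dispenser, 50 mm up. y is level, the way the spindle goes in. The near cheek is 4 to 12 mm past this face, the far one, also with an 18 mm hole, 72 to 80 mm. Cheeks are 56 mm wide, 70 mm high; base 110 mm wide, 10 mm high, from 6 mm before this face to 90 mm past it.
- label_roll: Loose roll of blank paper labels, 60 mm diameter and 52 mm wide, cardboard core of 24 mm inside diameter, lying in the cradle between the two cheeks with its core in line with their holes to about 1 mm; its top is 80 mm above the table. Origin at its centre, y along its core.
- mill_center (a point): Bystander: middle of a standing black and white pepper mill, 54 mm diameter, 140 mm high.
- ring_cutter_center (a point): Bystander: middle of an open round metal pastry cutter, 72 mm diameter, 43 mm high.
- dredger_center (a point): Bystander: middle of a standing metal sugar dredger, 72 mm diameter, 108 mm high.
Things that resemble listed ones, but are neither listed nor needed, are in the scene too. Of the things that look like the part that bears spindle_mid_shaft, the larger one is meant.

How it is judged:
On the way, in this order (a step that is already met when the one before it is completed fails the run):
1. the spindle is wholly out of the holster (y of spindle_grip in the frame of holster_mouth above 0.031 m), for 0.1 s.
2. the spindle lies flat on the table, let go (height (world z) of spindle_grip below 0.011 m and height (world z) of spindle_tip below 0.012 m and contact force between spindle and the fingers below 0.05 N), for 0.2 s.
At the end, for the whole second after the job is handed in: The spindle is let go, in line with the holes (tip within 8 mm across and in height of the line, 0.1 rad), its grip within 5 mm of the eyelet's face; the roll is at rest, its centre within 10 mm of the line of the holes and, along it, of the middle between the cheeks (y of spindle_grip in the frame of eyelet between -0.035 and -0.025 m and x of spindle_tip in the frame of eyelet between -0.008 and 0.008 m and z of spindle_tip in the frame of eyelet between -0.008 and 0.008 m and angle between the y axis of spindle_grip and the y axis of eyelet, either way round below 0.1 rad and x of label_roll in the frame of eyelet between -0.01 and 0.01 m and y of label_roll in the frame of eyelet between 0.032 and 0.052 m and z of label_roll in the frame of eyelet between -0.01 and 0.01 m and linear speed of label_roll below 0.02 m/s); the robot touches nothing.
It fails at once if the pepper mill, ring cutter or sugar dredger is moved more than 25 mm (distance of any of mill_center, ring_cutter_center, dredger_center from where it was at the start of the episode above 0.025 m).
It also fails if it takes over 58 s, if anything falls off the work surface, if the arm or the gripper's body presses on something with over 40 N, if the wrist force passes 120 N, or if a joint passes its speed limit or range.

### The arm

A 6-joint arm with a two-finger parallel gripper is mounted at the origin on a cart in front of the work surface, level with it; the furniture and walls round the work are solid. World frame = base frame: x ahead of the robot, y to its left, z up, the work surface at z = 0. Lengths are in m, angles in rad, forces in N, time in s.
With the tool pointing down it reaches from about 0.4 to 0.825 m from the base axis. Payload 7 kg.
Tool frame: the origin (TCP) lies midway between the tips of the shut fingers; the grasp point (between the pads) lies 19 mm behind it; z points along the fingers, y is the line along which they close (so a half turn about z gives the same grasp; the last joint's range is limited). The gripper opens to 88 mm and grips with 3 to 60 N. Pads are 19 mm wide; open, the fingers measure 130 mm over their backs; the gripper's body (78 mm by 193 mm) begins 47 mm behind the grasp point.
Start: joints at [-0.9, 0.359, 0.012, 0, -1.224, -0.288], TCP at [0.252, -0.626, 0.191] pointing down, gripper open.
Joint ranges: [-3.07, 3.07], [-1.43, 2.12], [-1.02, 1.25], [-3.03, 1.67], [-3.05, -0], [-3.03, 3.03]. Speed limits (rad/s): [2.39, 2.39, 3.01, 3.14, 3.14, 3.14].

### API

Orientations are given as [roll, pitch, yaw] about the fixed x, y, z axes, in that order (R = Rz(yaw) Ry(pitch) Rx(roll)).
In Python, from station import arm gives the robot as it stands.
- The arm moves only by the tool servo_tool, never from a script. Its argument "deltas" is a list of rows, each a list of 7 numbers: the closure, from -1 (fully open) to 1 (shut), then the shift along the tool's x, y, z in mm, then the turn, a rotation vector about the tool's x, y, z in degrees. In form: [[gripper, x, y, z, ax, ay, az], ...]. A call has 1 to 20 rows; each row shifts and turns the commanded pose from where the row before left it, along the tool's axes as they then stand; what a row does not reach is not made up. A row lasts 1/12 s, in which the tool goes at most 41.7 mm and 7.16 degrees, less where a joint would pass 70% of its speed; a pose out of reach is approached as far as the arm can. A call is refused whole if a number of a shift passes 41.7 or a number of a turn 7.16, either way. A call with a gripper value outside its range is refused whole. The fingers move at their own pace and stop on an object; "squeeze" is the grip in N (left out, the last holds). Time passes only in rows, so rows that do not move let the fingers close. It gives the time, the measured TCP pose, the force, the opening and the grip force at its end, in the units of the state.
- arm.get_state(): the state, without advancing time (a new reading comes with each control period).
- arm.grab_frame(name): name is "scene" or "side" or "wrist"; returns a dict with "color" (400x640x3 uint8, red, green, blue), "K" (3x3 intrinsics, pixels), "position" and "orientation" of the camera in the world. Camera axes: x right, y down, z forward; pixel columns grow to the right and rows downward; lengths in m; the calibration is good to about 2 mm. A picture is of the moment at which its call begins. There is no depth.
- arm.job_done(): hands the job in; it is judged then, once.
Trained networks look in a picture, given as the dict that the camera call returned (one of the last four; its "shot" number tells which), for a name from the list of things; names that differ only in an ending like _2 or _b are one class to them, and where a whole thing is asked for, a point or a joint stands for the part that bears it (a point fixed in the world has none). Each returns a list of dicts, best first, with "conf" (0 to 1); they miss things now and then, are a little off and sometimes report something else, mostly with a low value. They report only what shows in the picture. A call takes as long as a camera call. They do not tell look-alikes from the thing itself.
- arm.recognise(query, picture): "at" ([x, y, z] in m, in the coordinates of the camera as it stood for that picture, good to about 4 mm: the middle of the surface that is visible of it).
The state is a dict: "t": time; "q": joint angles; "qd": joint speeds; "joint_efforts": joint torques, N m; "eef_pos": TCP position; "ee_rot": TCP orientation; "force": force on the tool from outside, world axes, zero at the start; "moment": the same for the moment, N m; "width": finger opening in m; "gripper_force": force on a finger pad.
Only numpy, scipy, OpenCV 4.12 (cv2) and the standard library are available. Lean on these libraries where they do the work, as an engineer would, in place of code of your own. Each camera call takes 0.05 s, during which the arm holds its last target. There are 200 camera calls.

## Working session

There is one attempt and no reset: what is moved stays moved. The work goes in short steps, Python scripts to look and compute and a tool call to move; the robot and the scene stay as the last step left them, time stands still between calls to the robot, and variables do not carry over. Pictures are saved under pics/ and viewed, at most 10 in all, crops included, and the job is handed in when it is done.

Besides the shell and the picture viewer there is one more tool, called after "Emit:" by a JSON object that holds its "name" and its "arguments". servo_tool: Moves the arm, as the interface text tells. Its arguments: {"type":"object","properties":{"deltas":{"type":"array","items":{"type":"array","items":{"type":"number"}}},"squeeze":{"type":"number"}},"required":["deltas"]}

```bash
mkdir -p pics; ls; cat > h.py <<'E'
from station import arm
import numpy as np, cv2
from scipy.spatial.transform import Rotation as R
def RM(o):
    o=np.array(o)
    if o.shape==(3,3): return o
    return R.from_quat(o).as_matrix() if o.shape==(4,) else R.from_euler('xyz',o).as_matrix()
def grab(n,f=None):
    p=arm.grab_frame(n)
    if f: cv2.imwrite('pics/'+f,p['color'][:,:,::-1])
    return p
def w(p,c): return RM(p['orientation'])@np.array(c)+np.array(p['position'])
def px(p,X):
    c=RM(p['orientation']).T@(np.array(X)-np.array(p['position'])); u=np.array(p['K'])@c; return u[:2]/u[2]
def ray(p,u,z):
    d=RM(p['orientation'])@np.linalg.inv(p['K'])@np.array([u[0],u[1],1.]); o=np.array(p['position']); return o+d*(z-o[2])/d[2]
def st():
    s=arm.get_state(); print({k:np.round(s[k],4).tolist() for k in('t','q','eef_pos','ee_rot','force','width','gripper_force')}); return s
E
python3 - <<'E'
from h import *
st()
for n in('scene','side'):
    p=grab(n,n+'0.png'); print(n,p['orientation'],p['position'])
    for q in('spindle_mid_shaft','spindle_grip','spindle_tip','holster_mouth','eyelet','label_roll','mill_center','ring_cutter_center','dredger_center'):
        for d in arm.recognise(q,p)[:4]:
            X=w(p,d['at']); print(q,round(d['conf'],2),X.round(3),px(p,X).round())
E
```

```text
pics
{'t': 0.0, 'q': [-0.8999, 0.3594, 0.011, -0.0003, -1.2241, -0.2881], 'eef_pos': [0.2519, -0.6256, 0.1897], 'ee_rot': [3.1399, -0.0002, -2.7589], 'force': [-0.3909, -0.8447, 0.825], 'width': 0.0875, 'gripper_force': 0.0}
scene [-2.18300634  0.00380002 -2.3650883 ] [0.1146887  0.4917163  0.56409301]
spindle_mid_shaft 0.47 [ 0.554 -0.185  0.011] [375. 198.]
spindle_grip 0.79 [ 0.556 -0.184  0.009] [375. 198.]
spindle_grip 0.41 [ 0.441 -0.247  0.029] [427. 200.]
spindle_tip 0.71 [ 0.446 -0.244  0.031] [424. 199.]
spindle_tip 0.6 [ 0.552 -0.186  0.012] [376. 198.]
holster_mouth 0.83 [ 0.466 -0.315  0.04 ] [432. 182.]
eyelet 0.55 [0.558 0.187 0.011] [266. 271.]
label_roll 0.73 [0.567 0.173 0.069] [266. 245.]
mill_center 0.89 [ 0.712 -0.092  0.075] [308. 169.]
ring_cutter_center 0.7 [0.468 0.308 0.025] [243. 330.]
dredger_center 0.9 [0.717 0.146 0.072] [233. 207.]
side [-2.21386711 -0.01728698 -0.11567927] [ 0.51518832 -0.85869756  0.7365098 ]
spindle_mid_shaft 0.71 [ 0.446 -0.243  0.032] [242. 295.]
spindle_mid_shaft 0.69 [ 0.566 -0.191  0.011] [299. 279.]
spindle_grip 0.97 [ 0.564 -0.194  0.008] [299. 281.]
spindle_grip 0.57 [ 0.448 -0.242  0.029] [244. 296.]
spindle_tip 0.76 [ 0.447 -0.245  0.03 ] [243. 297.]
spindle_tip 0.72 [ 0.564 -0.188  0.012] [299. 278.]
holster_mouth 0.98 [ 0.476 -0.337  0.043] [257. 330.]
holster_mouth 0.62 [0.59  0.163 0.074] [297. 166.]
eyelet 0.95 [0.585 0.138 0.017] [296. 188.]
label_roll 0.8 [0.591 0.163 0.078] [298. 164.]
mill_center 0.76 [ 0.722 -0.12   0.083] [366. 228.]
ring_cutter_center 0.74 [0.468 0.289 0.026] [253. 158.]
dredger_center 0.9 [0.736 0.109 0.071] [353. 175.]
```

View pics/scene0.png

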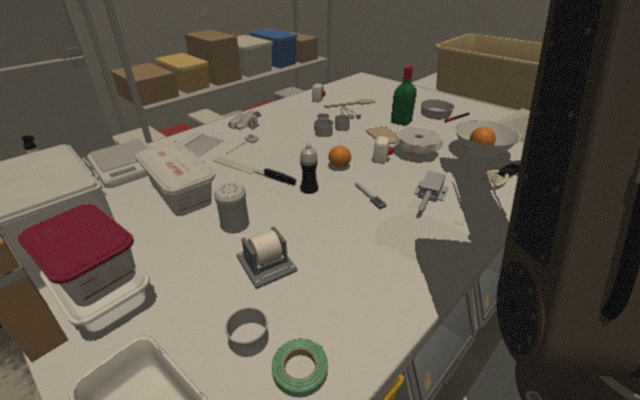

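View pics/side0.png

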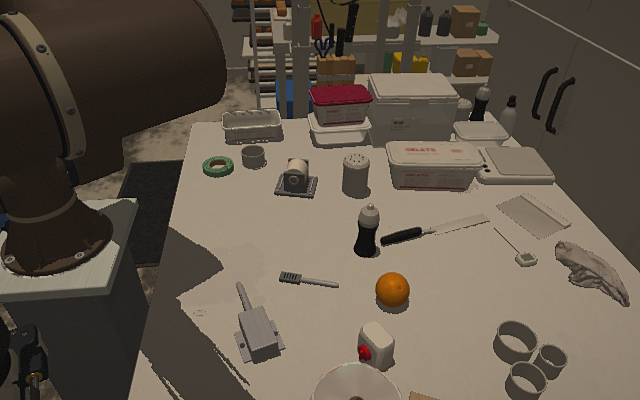

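The scene picture shows the holster at (432,182) with the shaft pointing to (421,213). In the side picture the holster is at (258,335) and the shaft tip at about (239,284). There are two candidates for the spindle: the loose small one lying at side (310,281), scene (370,194), and the one in the holster, side (243,296). By the description the holstered one is meant. I'll check this in a close crop that also shows the dispenser.

```bash
python3 - <<'E'
import cv2,numpy as np
a=cv2.imread('pics/side0.png'); b=cv2.imread('pics/scene0.png')
f=lambda i,x,y:cv2.resize(i[y:y+100,x:x+130],None,fx=3,fy=3,interpolation=cv2.INTER_CUBIC)
cv2.imwrite('pics/crop1.png',np.vstack([np.hstack([f(a,200,265),f(b,370,135)]),np.hstack([f(a,240,125),f(b,210,205)])]))
E
```

```text
(no output)
```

View pics/crop1.png

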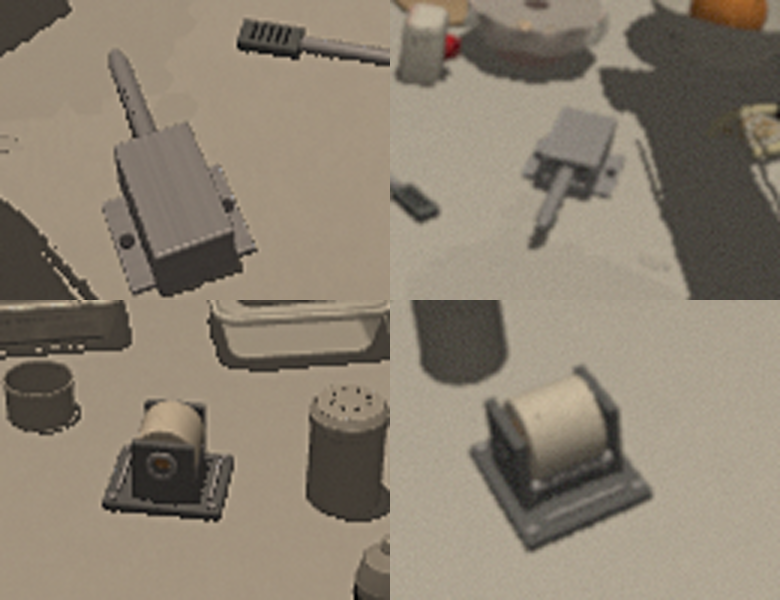

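The crop confirms it. The large round shaft comes out of the holster, and the lying one is thin. In the side picture the eyelet is at about (293.3,179.7), facing that camera.

```bash
python3 - <<'E'
from h import *
s=grab('side');c=grab('scene')
print('eyelet',ray(s,(293.3,179.7),.05).round(4))
for u in [(275,193.3),(314,197.7),(317.7,176.7),(285,174)]: print('sbase',ray(s,u,.009).round(4))
for u in [(236.7,255),(256.7,287.7),(297.3,269)]: print('cbase',ray(c,u,.009).round(4))
print('tip',ray(s,(237.3,281.7),.027).round(4),'mouth',ray(s,(248.3,310),.027).round(4))
cc=lambda x,y:(370+(x-390)/3,135+y/3)
print('tip',ray(c,cc(540,237),.024).round(4),'mouth',ray(c,cc(570,172),.026).round(4))
sc=lambda x,y:(200+x/3,265+y/3)
for a in [(115,148),(190,123),(240,232),(158,257)]: print('holtop',ray(s,sc(*a),.04).round(4))
for a in [(565,107),(617,120),(597,168),(535,150)]: print('choltop',ray(c,cc(*a),.04).round(4))
E
```

```text
eyelet [0.5769 0.1321 0.05  ]
sbase [0.5261 0.1306 0.009 ]
sbase [0.6301 0.1008 0.009 ]
sbase [0.6517 0.2    0.009 ]
sbase [0.5587 0.2224 0.009 ]
cbase [0.6419 0.2001 0.009 ]
cbase [0.5374 0.2269 0.009 ]
cbase [0.5166 0.1362 0.009 ]
tip [ 0.4345 -0.1999  0.027 ] mouth [ 0.458  -0.2768  0.027 ]
tip [ 0.4245 -0.1894  0.024 ] mouth [ 0.4543 -0.2881  0.026 ]
holtop [ 0.4402 -0.2959  0.04  ]
holtop [ 0.4881 -0.2806  0.04  ]
holtop [ 0.5164 -0.3666  0.04  ]
holtop [ 0.4674 -0.3788  0.04  ]
choltop [ 0.505  -0.3623  0.04  ]
choltop [ 0.4585 -0.3747  0.04  ]
choltop [ 0.432  -0.2895  0.04  ]
choltop [ 0.4856 -0.2774  0.04  ]
```

Emit:
{"name": "servo_tool", "arguments": {"deltas": [[-1,0,0,0,0,0,-7.08],[-1,0,0,0,0,0,-7.08],[-1,0,0,0,0,0,-7.08],[-1,0,0,0,0,0,-7.08],[-1,0,0,0,0,0,-7.08],[-1,0,0,0,0,0,-7.08],[-1,0,0,0,0,0,-7.08],[-1,0,0,0,0,0,-7.08],[-1,0,0,0,0,0,-7.08],[-1,0,0,0,0,0,-7.08],[-1,0,0,0,0,0,-7.08],[-1,0,0,0,0,0,-7.08]]}}

```text
t: 2.1
eef_pos: [0.2521, -0.6261, 0.1906]
ee_rot: [-3.142, 0.0, -1.27]
force: [0.4, -0.1, 0.5]
width: 0.0878
gripper_force: 0.0
```

Emit:
{"name": "servo_tool", "arguments": {"deltas": [[-1,-25.8,-24.9,1,0,0,0],[-1,-25.8,-24.9,1,0,0,0],[-1,-25.8,-24.9,1,0,0,0],[-1,-25.8,-24.9,1,0,0,0],[-1,-25.8,-24.9,1,0,0,0],[-1,-25.8,-24.9,1,0,0,0],[-1,-25.8,-24.9,1,0,0,0],[-1,-25.8,-24.9,1,0,0,0],[-1,-25.8,-24.9,1,0,0,0],[-1,-25.8,-24.9,1,0,0,0],[-1,-25.8,-24.9,1,0,0,0],[-1,-25.8,-24.9,1,0,0,0],[-1,0,0,0,0,0,0],[-1,0,0,0,0,0,0]]}}

```text
t: 3.27
eef_pos: [0.4489, -0.2414, 0.1789]
ee_rot: [-3.141, -0.0, -1.272]
force: [-0.1, -0.2, -0.4]
width: 0.0876
gripper_force: 0.0
```

```bash
python3 - <<'E'
from h import *
st();p=grab('wrist','w1.png');print(p['position'],p['orientation'])
for q in('spindle_mid_shaft','spindle_tip','holster_mouth'):
  for d in arm.recognise(q,p)[:2]:
    X=w(p,d['at']); print(q,round(d['conf'],2),X.round(4),px(p,X).round())
E
```

```text
{'t': 3.2667, 'q': [-0.1077, 0.0936, -0.3642, -0.0, -1.1124, 0.4061], 'eef_pos': [0.4489, -0.2414, 0.1789], 'ee_rot': [-3.1411, -0.0002, -1.2724], 'force': [-0.1378, -0.2354, -0.3717], 'width': 0.0876, 'gripper_force': 0.0}
[ 0.47254853 -0.31909903  0.37208297] [ 2.84354539e+00  4.52438145e-04 -2.84316015e+00]
spindle_mid_shaft 0.67 [ 0.5605 -0.191   0.0112] [212. 183.]
spindle_mid_shaft 0.59 [ 0.4479 -0.2484  0.0315] [325. 167.]
spindle_tip 0.8 [ 0.4454 -0.2448  0.0294] [327. 171.]
spindle_tip 0.63 [ 0.5635 -0.1872  0.0106] [209. 185.]
holster_mouth 0.9 [ 0.4733 -0.3328  0.0395] [326.  76.]
```

View pics/w1.png

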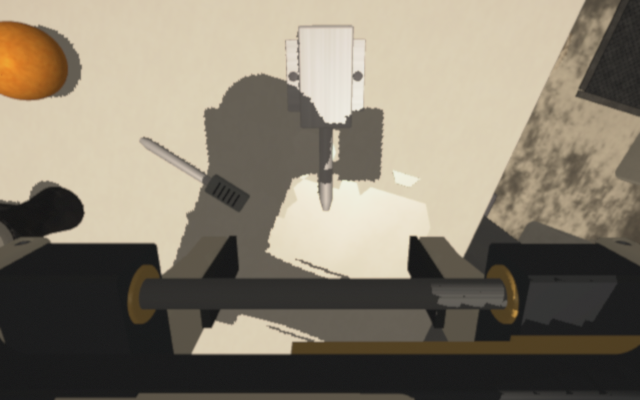

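The wrist view shows the holster top spanning x 300–352, y 27–126, and the shaft from (326,130) to its tip at (326,209). The thin look-alike is to the left at (195,175).

```bash
python3 - <<'E'
from h import *
p=grab('wrist')
m=ray(p,(326,132),.024);t=ray(p,(326,209),.024);d=t-m
print(m.round(4),t.round(4),np.linalg.norm(d),np.degrees(np.arctan2(d[1],d[0])))
for u in[(299.5,27),(353,27),(353,126),(301,126)]: print(ray(p,u,.04).round(4))
print([px(p,[.4489+.03*k*np.sin(-1.2724),-.2414-.03*k*np.cos(-1.2724),.024]).round() for k in(-1,0,1)])
E
```

```text
[ 0.4561 -0.2844  0.024 ] [ 0.4318 -0.205   0.024 ] 0.08303271274503389 106.99583676095423
[ 0.5064 -0.3677  0.04  ]
[ 0.4608 -0.3815  0.04  ]
[ 0.4335 -0.2991  0.04  ]
[ 0.4816 -0.2846  0.04  ]
[array([292., 174.]), array([321., 173.]), array([349., 173.])]
```

Emit:
{"name": "servo_tool", "arguments": {"deltas": [[-1,5,1,32,0,0,0],[-1,5,1,32,0,0,0],[-1,5,1,32,0,0,0],[-1,5,1,32,0,0,0],[-1,5,1,20,0,0,0],[-1,0,0,12,0,0,0],[-1,0,0,0,0,0,0],[-1,0,0,0,0,0,0],[0.6,0,0,0,0,0,0],[1,0,0,0,0,0,0],[1,0,0,0,0,0,0],[1,0,0,0,0,0,0],[1,0,0,0,0,0,0],[1,0,0,0,0,0,0],[1,0,0,0,0,0,0],[1,0,0,0,0,0,0]], "squeeze": 40}}

```text
t: 4.85
eef_pos: [0.4506, -0.2684, 0.0188]
ee_rot: [-3.141, -0.0, -1.276]
force: [0.0, -0.2, -0.0]
width: 0.0399
gripper_force: 0.0
```

Fingers are still closing, so I'll wait.

Emit:
{"name": "servo_tool", "arguments": {"deltas": [[1,0,0,0,0,0,0],[1,0,0,0,0,0,0],[1,0,0,0,0,0,0],[1,0,0,0,0,0,0],[1,0,0,0,0,0,0],[1,0,0,0,0,0,0],[1,0,0,0,0,0,0],[1,0,0,0,0,0,0],[1,0,0,0,0,0,0]]}}

```text
t: 5.6
eef_pos: [0.4505, -0.2684, 0.0186]
ee_rot: [3.142, 0.0, -1.276]
force: [0.0, 0.5, -0.4]
width: 0.0004
gripper_force: 0.0
```

```bash
python3 - <<'E'
from h import *
st();p=grab('wrist');s=grab('side')
f=lambda i,x,y,a,b,k:cv2.resize(i[y:y+b,x:x+a,::-1],None,fx=k,fy=k,interpolation=cv2.INTER_CUBIC)
cv2.imwrite('pics/w2.png',np.vstack([f(p['color'],200,20,400,300,1)[:280],f(s['color'],200,260,133,90,3)[:270,:400].copy() if 0 else cv2.resize(s['color'][250:350,190:324,::-1],(400,300))]))
E
```

```text
{'t': 5.6, 'q': [-0.1629, 0.295, -0.5341, -0.0, -0.7418, 0.4577], 'eef_pos': [0.4505, -0.2684, 0.0186], 'ee_rot': [3.1415, 0.0001, -1.276], 'force': [0.0015, 0.5017, -0.4286], 'width': 0.0004, 'gripper_force': 0.0}
```

View pics/w2.png

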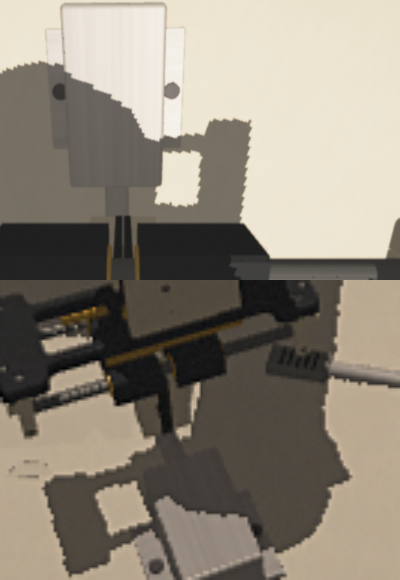

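Emit:
{"name": "servo_tool", "arguments": {"deltas": [[-1,0,0,0,0,0,0],[-1,0,0,0,0,0,0],[-1,0,0,0,0,0,0],[-1,0,0,0,0,0,0],[-1,0,0,0,0,0,0],[-1,0,0,0,0,0,0],[-1,0,0,0,0,0,0],[-1,0,0,0,0,0,0]]}}

```text
t: 6.37
eef_pos: [0.4505, -0.2684, 0.0187]
ee_rot: [-3.142, 0.0, -1.276]
force: [0.8, 0.1, -0.8]
width: 0.048
gripper_force: 0.0
```

```bash
python3 - <<'E'
from h import *
st();p=grab('wrist');s=grab('side')
for n,i in(('w',p),('s',s)):
  for q in('spindle_mid_shaft','spindle_tip','holster_mouth'):
   for d in arm.recognise(q,i)[:2]:
    X=w(i,d['at']); print(n,q,round(d['conf'],2),X.round(4),px(i,X).round())
cv2.imwrite('pics/w3.png',np.vstack([p['color'][100:400,100:500,::-1],cv2.resize(s['color'][250:350,190:324,::-1],(400,300))]))
E
```

```text
{'t': 6.3667, 'q': [-0.1629, 0.295, -0.5341, -0.0, -0.7417, 0.4578], 'eef_pos': [0.4505, -0.2684, 0.0187], 'ee_rot': [-3.1416, 0.0, -1.2759], 'force': [0.8066, 0.0753, -0.7652], 'width': 0.048, 'gripper_force': 0.0}
w spindle_mid_shaft 0.81 [ 0.4539 -0.2614  0.0269] [313. 243.]
w spindle_tip 0.66 [ 0.6171 -0.2072  0.0085] [ 51. 237.]
w spindle_tip 0.61 [ 0.4493 -0.255   0.0267] [318. 254.]
w holster_mouth 0.86 [ 0.4732 -0.3341  0.0375] [317. 115.]
s spindle_mid_shaft 0.66 [ 0.4473 -0.2468  0.0288] [243. 298.]
s spindle_mid_shaft 0.56 [ 0.57   -0.193   0.0085] [301. 281.]
s spindle_tip 0.95 [ 0.5647 -0.1875  0.0135] [299. 277.]
s spindle_tip 0.56 [0.7376 0.1079 0.0706] [354. 175.]
s holster_mouth 0.77 [ 0.4761 -0.3416  0.042 ] [257. 332.]
```

View pics/w3.png

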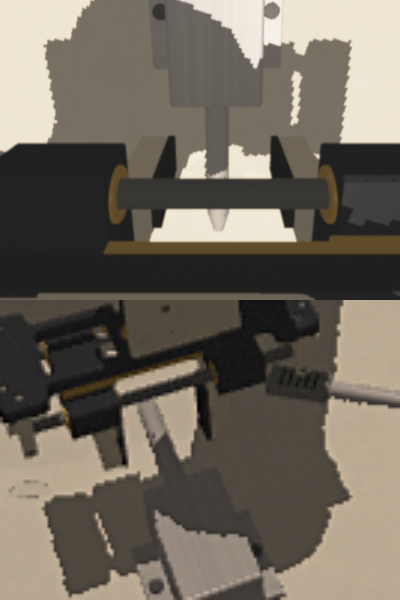

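```bash
python3 - <<'E'
from h import *
s=grab('side');p=grab('wrist')
e=arm.get_state()['eef_pos'];y=np.array([np.sin(-1.276),-np.cos(-1.276),0]);x=np.array([np.cos(-1.276),np.sin(-1.276),0])
for z in(.0187,.03,.045): print(z,[px(s,np.array([e[0],e[1],z])+k*y*.024).round(1) for k in(-1,0,1)],[px(p,np.array([e[0],e[1],z])+k*y*.024).round(1) for k in(-1,0,1)])
print('seen tips side',(190+118/2.985,250+165/3),(190+207/2.985,250+137/3))
print('shaft sits', ray(p,(317,215),.024), ray(p,(318,329),.024))
E
```

```text
0.0187 [array([256.4, 306. ]), array([244.9, 309.6]), array([233.1, 313.4])] [array([283.4, 228.9]), array([322.3, 228.9]), array([361.3, 228.8])]
0.03 [array([256.1, 302.3]), array([244.4, 305.9]), array([232.5, 309.7])] [array([281.2, 236.4]), array([322.3, 236.4]), array([363.4, 236.4])]
0.045 [array([255.6, 297.3]), array([243.8, 300.9]), array([231.8, 304.7])] [array([278. , 247.8]), array([322.3, 247.8]), array([366.6, 247.8])]
seen tips side (229.53098827470689, 305.0) (259.3467336683417, 295.6666666666667)
shaft sits [ 0.45673472 -0.27811791  0.024     ] [ 0.433131   -0.20130652  0.024     ]
```

Emit:
{"name": "servo_tool", "arguments": {"deltas": [[-1,0,-4,7,0,0,0],[-1,0,0,7,0,0,0],[-1,0,0,0,0,0,0],[-1,0,0,0,0,0,0],[1,0,0,0,0,0,0],[1,0,0,0,0,0,0],[1,0,0,0,0,0,0],[1,0,0,0,0,0,0],[1,0,0,0,0,0,0],[1,0,0,0,0,0,0],[1,0,0,0,0,0,0],[1,0,0,0,0,0,0],[1,0,0,0,0,0,0],[1,0,0,0,0,0,0],[1,0,0,0,0,0,0],[1,0,0,0,0,0,0],[1,0,0,0,0,0,0],[1,0,0,0,0,0,0]]}}

```text
t: 8.37
eef_pos: [0.4543, -0.2673, 0.0047]
ee_rot: [3.142, 0.0, -1.276]
force: [-0.5, -0.1, 0.1]
width: 0.0023
gripper_force: 0.0
```

```bash
python3 - <<'E'
from h import *
p=grab('wrist');s=grab('side')
st();e=arm.get_state()['eef_pos'];print(px(s,e),px(p,e))
cv2.imwrite('pics/w4.png',np.hstack([p['color'][150:400,220:420,::-1].repeat(2,0).repeat(2,1),cv2.resize(s['color'][250:350,200:280,::-1],(400,500),interpolation=cv2.INTER_CUBIC)]))
E
```

```text
{'t': 8.4667, 'q': [-0.1593, 0.319, -0.5414, 0.0, -0.7104, 0.4542], 'eef_pos': [0.4544, -0.2673, 0.0046], 'ee_rot': [3.1416, 0.0, -1.276], 'force': [0.8859, 0.094, 0.422], 'width': 0.0004, 'gripper_force': 0.0}
[247.35767792 313.55363689] [322.29581815 228.80763646]
```

View pics/w4.png

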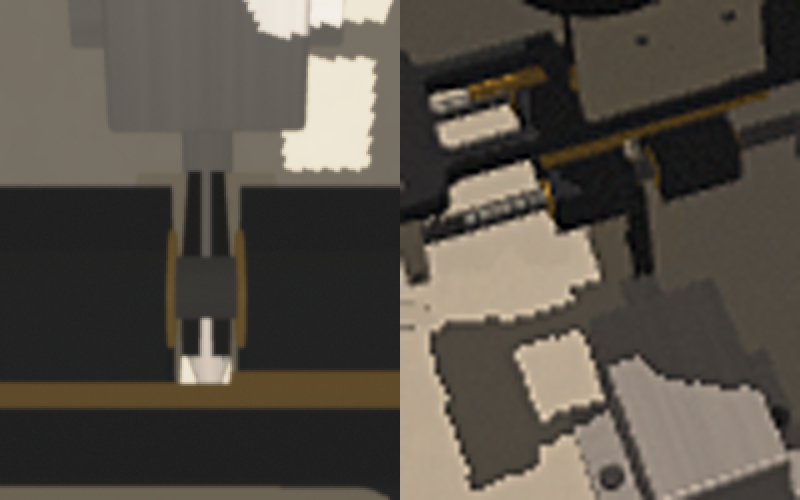

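The wrist and side views both show the shut finger ends about 25 mm higher than the reported TCP. The fingers closed above the shaft, so I'll open, go lower and watch the force.

Emit:
{"name": "servo_tool", "arguments": {"deltas": [[-0.1,0,0,0,0,0,0],[-0.1,0,0,0,0,0,0],[-0.1,0,0,0,0,0,0],[-0.1,0,0,0,0,0,0],[-0.1,0,0,0,0,0,0],[-0.1,0,0,0,0,0,0],[-0.1,0,0,0,0,0,0],[-0.1,0,0,4,0,0,0],[-0.1,0,0,4,0,0,0],[-0.1,0,0,0,0,0,0]]}}

```text
t: 9.3
eef_pos: [0.4537, -0.2671, -0.0043]
ee_rot: [3.14, 0.001, -1.276]
force: [-0.1, 0.1, -0.0]
width: 0.0479
gripper_force: 0.0
```

Emit:
{"name": "servo_tool", "arguments": {"deltas": [[-0.1,0,0,4,0,0,0],[1,0,0,0,0,0,0],[1,0,0,0,0,0,0],[1,0,0,0,0,0,0],[1,0,0,0,0,0,0],[1,0,0,0,0,0,0],[1,0,0,0,0,0,0],[1,0,0,0,0,0,0],[1,0,0,0,0,0,0]]}}

```text
t: 10.05
eef_pos: [0.4549, -0.2674, -0.0067]
ee_rot: [-3.141, -0.001, -1.276]
force: [-1.4, 1.4, 10.3]
width: 0.0023
gripper_force: 6.4
```

Emit:
{"name": "servo_tool", "arguments": {"deltas": [[-0.1,0,0,0,0,0,0],[-0.1,0,0,0,0,0,0],[-0.1,0,0,0,0,0,0],[-0.1,0,0,0,0,0,0],[-0.1,0,0,0,0,0,0],[-0.1,0,0,0,0,0,0],[-0.1,0,0,0,0,0,0],[-0.1,0,0,4,0,0,0],[-0.1,0,0,4,0,0,0],[-0.1,0,0,2,0,0,0],[-0.1,0,0,0,0,0,0]]}}

```text
t: 10.97
eef_pos: [0.4538, -0.2671, -0.0182]
ee_rot: [3.14, 0.001, -1.276]
force: [0.0, 0.0, -0.0]
width: 0.0481
gripper_force: 0.0
```

Emit:
{"name": "servo_tool", "arguments": {"deltas": [[1,0,0,0,0,0,0],[1,0,0,0,0,0,0],[1,0,0,0,0,0,0],[1,0,0,0,0,0,0],[1,0,0,0,0,0,0],[1,0,0,0,0,0,0],[1,0,0,0,0,0,0],[1,0,0,0,0,0,0]]}}

```text
t: 11.63
eef_pos: [0.4544, -0.2673, -0.0173]
ee_rot: [-3.141, -0.0, -1.276]
force: [-0.5, 0.7, -0.1]
width: 0.0127
gripper_force: 40.0
```

Gripped: 40 N at 13 mm. Pulling out along tool −x now.

Emit:
{"name": "servo_tool", "arguments": {"deltas": [[1,-8,0,0,0,0,0],[1,-10,0,0,0,0,0],[1,-10,0,0,0,0,0],[1,-10,0,0,0,0,0],[1,-10,0,0,0,0,0],[1,-10,0,0,0,0,0],[1,-10,0,0,0,0,0],[1,-10,0,0,0,0,0],[1,-10,0,0,0,0,0],[1,-10,0,0,0,0,0],[1,0,0,0,0,0,0],[1,0,0,0,0,0,0],[1,0,0,0,0,0,0]]}}

```text
t: 12.72
eef_pos: [0.4261, -0.1734, -0.0172]
ee_rot: [-3.141, -0.0, -1.275]
force: [0.4, -0.4, -0.8]
width: 0.0124
gripper_force: 40.0
```

```bash
python3 - <<'E'
from h import *
st();p=grab('wrist');s=grab('side')
for n,i in(('w',p),('s',s)):
  for q in('spindle_grip','spindle_tip','holster_mouth'):
   for d in arm.recognise(q,i)[:2]:
    X=w(i,d['at']); print(n,q,round(d['conf'],2),X.round(4),px(i,X).round())
cv2.imwrite('pics/w5.png',np.hstack([p['color'][:300,160:480,::-1],cv2.resize(s['color'][240:340,180:300,::-1],(360,300),interpolation=cv2.INTER_CUBIC)]))
E
```

```text
{'t': 12.7167, 'q': [0.0437, 0.2635, -0.7085, 0.0001, -0.5985, 0.2516], 'eef_pos': [0.4261, -0.1734, -0.0172], 'ee_rot': [-3.1413, -0.0001, -1.2754], 'force': [0.3528, -0.4007, -0.8301], 'width': 0.0124, 'gripper_force': 39.994}
w spindle_grip 0.94 [ 0.5446 -0.1902  0.009 ] [105. 155.]
w spindle_grip 0.6 [ 0.4435 -0.2332  0.0293] [324. 137.]
w spindle_tip 0.65 [ 0.4422 -0.2325  0.0281] [326. 139.]
w spindle_tip 0.55 [ 0.5489 -0.189   0.0109] [ 93. 156.]
w holster_mouth 0.95 [ 0.4582 -0.2848  0.0053] [326.  10.]
s spindle_grip 0.89 [ 0.445  -0.2314  0.0318] [242. 291.]
s spindle_grip 0.83 [ 0.5617 -0.1943  0.0079] [298. 281.]
s spindle_tip 0.64 [ 0.4414 -0.2347  0.0287] [240. 294.]
s spindle_tip 0.6 [ 0.5637 -0.192   0.0106] [298. 280.]
s holster_mouth 0.92 [ 0.4753 -0.3377  0.0413] [257. 331.]
s holster_mouth 0.2 [ 0.4409 -0.231   0.0311] [240. 292.]
```

View pics/w5.png

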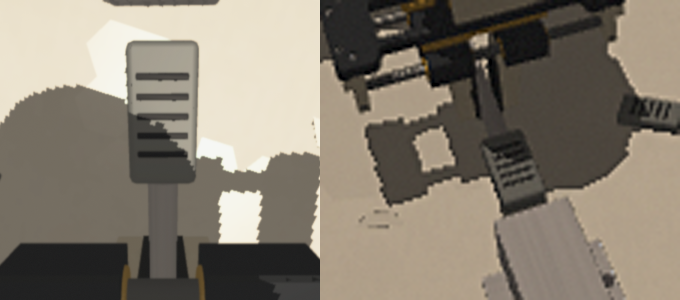

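It's out, straight and level. The grip is at wrist (322,112), clear of the mouth. Lowering now.

Emit:
{"name": "servo_tool", "arguments": {"deltas": [[1,0,0,4,0,0,0],[1,0,0,4,0,0,0],[1,0,0,4,0,0,0],[1,0,0,3,0,0,0],[1,0,0,0,0,0,0]]}}

```text
t: 13.53
eef_pos: [0.4252, -0.1735, -0.0332]
ee_rot: [3.14, 0.0, -1.276]
force: [-0.1, 0.8, -0.2]
width: 0.0127
gripper_force: 40.0
```

Emit:
{"name": "servo_tool", "arguments": {"deltas": [[1,0,0,1,0,0,0],[1,0,0,0,0,0,0]]}}

```text
t: 13.7
eef_pos: [0.4258, -0.1735, -0.0335]
ee_rot: [3.141, 0.0, -1.276]
force: [0.1, -0.4, -1.4]
width: 0.0127
gripper_force: 40.0
```

Emit:
{"name": "servo_tool", "arguments": {"deltas": [[1,0,0,1.5,0,0,0],[1,0,0,0,0,0,0]]}}

```text
t: 13.87
eef_pos: [0.4261, -0.1735, -0.0343]
ee_rot: [-3.141, -0.0, -1.276]
force: [-1.6, 1.2, 6.9]
width: 0.0126
gripper_force: 40.0
```

Emit:
{"name": "servo_tool", "arguments": {"deltas": [[-1,0,0,0,0,0,0],[-1,0,0,0,0,0,0],[-1,0,0,0,0,0,0],[-1,0,0,0,0,0,0],[-1,0,0,0,0,0,0],[-1,0,0,0,0,0,0],[-1,0,0,-15,0,0,0],[-1,0,0,-30,0,0,0],[-1,0,0,-30,0,0,0],[-1,0,0,0,0,0,0],[-1,0,0,0,0,0,0]]}}

```text
t: 14.78
eef_pos: [0.4274, -0.1735, 0.0418]
ee_rot: [-3.138, -0.001, -1.276]
force: [0.4, 0.2, 0.2]
width: 0.0805
gripper_force: 0.0
```

```bash
python3 - <<'E'
from h import *
e=np.array(st()['eef_pos']);p=grab('wrist','w6.png');s=grab('side');c=grab('scene')
for n,i in(('w',p),('s',s)):
  for q in('spindle_grip','spindle_tip'):
   for d in arm.recognise(q,i)[:2]:
    X=w(i,d['at']); print(n,q,round(d['conf'],2),X.round(4),px(i,X).round())
# bounding of the grip: edge profile in the wrist picture
g=cv2.cvtColor(p['color'],cv2.COLOR_RGB2GRAY).astype(int)
for r in(120,150,180): print(r,[int(x) for x in g[r,270:380:3]])
print([int(x) for x in g[60:260:4,312]])
for q in('eyelet','label_roll'):
  for n,i in(('s',s),('c',c)):
    for d in arm.recognise(q,i)[:1]: print(n,q,w(i,d['at']).round(4))
E
```

```text
{'t': 14.7833, 'q': [0.0434, 0.165, -0.6473, 0.0001, -0.7543, 0.2514], 'eef_pos': [0.4274, -0.1735, 0.0418], 'ee_rot': [-3.1376, -0.0011, -1.2759], 'force': [0.3829, 0.2175, 0.1675], 'width': 0.0805, 'gripper_force': 0.0}
w spindle_grip 0.95 [ 0.5574 -0.1934  0.0093] [143. 130.]
w spindle_grip 0.6 [ 0.4369 -0.2274  0.0147] [333. 134.]
w spindle_tip 0.69 [ 0.4402 -0.226   0.0109] [327. 134.]
w spindle_tip 0.65 [ 0.5655 -0.1915  0.0087] [131. 129.]
s spindle_grip 0.81 [ 0.4407 -0.2202  0.0147] [241. 293.]
s spindle_grip 0.65 [ 0.5639 -0.1922  0.0085] [298. 280.]
s spindle_tip 0.93 [ 0.4394 -0.2217  0.0126] [240. 294.]
s spindle_tip 0.55 [ 0.5653 -0.1916  0.012 ] [299. 279.]
120 [110, 111, 110, 110, 110, 111, 111, 111, 111, 110, 105, 63, 64, 38, 36, 34, 34, 36, 63, 84, 83, 82, 82, 83, 152, 136, 209, 225, 226, 226, 225, 225, 225, 225, 225, 225, 225]
150 [108, 107, 109, 109, 109, 109, 109, 109, 109, 109, 109, 70, 64, 65, 64, 64, 64, 64, 64, 65, 65, 64, 64, 64, 78, 103, 107, 109, 108, 109, 108, 109, 109, 109, 108, 108, 109]
180 [108, 108, 109, 109, 108, 109, 108, 108, 108, 108, 108, 108, 108, 108, 108, 89, 88, 88, 91, 89, 89, 86, 107, 108, 108, 108, 161, 244, 244, 244, 238, 108, 108, 108, 108, 109, 108]
[118, 158, 159, 159, 160, 107, 91, 159, 151, 67, 158, 144, 30, 65, 66, 36, 53, 66, 45, 44, 65, 65, 65, 63, 106, 108, 108, 108, 108, 109, 108, 108, 109, 108, 108, 108, 108, 108, 108, 108, 108, 108, 108, 137, 239, 238, 238, 237, 237, 236]
s eyelet [0.5848 0.1365 0.0152]
c eyelet [0.5573 0.1861 0.0086]
s label_roll [0.5902 0.1608 0.079 ]
c label_roll [0.567  0.1742 0.0669]
```

View pics/w6.png

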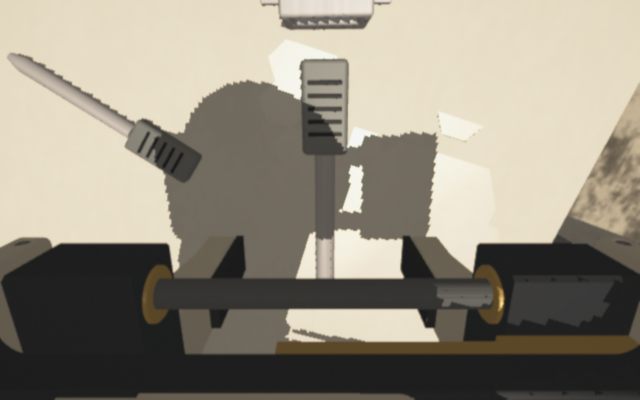

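The wrist picture shows the spindle lying flat and free. The grip spans cols 302–348, rows 59–154, and the shaft continues straight down at col 325.

```bash
python3 - <<'E'
from h import *
p=grab('wrist');e=np.array(arm.get_state()['eef_pos']);yw=arm.get_state()['ee_rot'][2]
x=np.array([np.cos(yw),np.sin(yw),0]);y=np.array([np.sin(yw),-np.cos(yw),0])
a=ray(p,(325,59),.014);b=ray(p,(325,154),.014);c=(a+b)/2
print(a,b,np.linalg.norm(a-b),'centre tool x,y mm',(c-e)@x*1e3,(c-e)@y*1e3)
for u in((325,180),(325,225)): print('shaft',(ray(p,u,.012)-e)@x*1e3,(ray(p,u,.012)-e)@y*1e3)
E
```

```text
[ 0.45305531 -0.26932209  0.014     ] [ 0.4361602  -0.21408988  0.014     ] 0.0577584789579132 centre tool x,y mm 70.73841973854323 1.770092993192485
shaft 23.816007482256577 1.8776785544926988
shaft -8.822224115067597 1.9421122192565714
```

Emit:
{"name": "servo_tool", "arguments": {"deltas": [[-1,37,1,0,0,0,0],[-1,37,1,0,0,0,0],[-0.3,0,0,20,0,0,0],[-0.3,0,0,25,0,0,0],[-0.3,0,0,20,0,0,0],[-0.3,0,0,8,0,0,0],[-0.3,0,0,1,0,0,0],[-0.3,0,0,0,0,0,0],[-0.3,0,0,0,0,0,0]]}}

```text
t: 16.13
eef_pos: [0.4458, -0.2448, -0.0334]
ee_rot: [-3.141, -0.0, -1.276]
force: [0.1, -0.5, 0.8]
width: 0.0571
gripper_force: 0.0
```

Emit:
{"name": "servo_tool", "arguments": {"deltas": [[1,0,0,0,0,0,0],[1,0,0,0,0,0,0],[1,0,0,0,0,0,0],[1,0,0,0,0,0,0],[1,0,0,0,0,0,0],[1,0,0,0,0,0,0],[1,0,0,0,0,0,0]], "squeeze": 30}}

```text
t: 16.72
eef_pos: [0.4457, -0.2449, -0.0336]
ee_rot: [-3.141, -0.0, -1.276]
force: [-0.3, 1.1, 4.3]
width: 0.0293
gripper_force: 29.8
```

Emit:
{"name": "servo_tool", "arguments": {"deltas": [[1,0,0,-20,0,0,0],[1,0,0,-40,0,0,0],[1,0,0,-40,0,0,0],[1,0,0,-40,0,0,0],[1,0,0,-40,0,0,0],[1,0,0,-20,0,0,6.2],[1,0,0,0,0,0,6.2],[1,0,0,0,0,0,6.2],[1,0,0,0,0,0,6.2],[1,0,0,0,0,0,6.2],[1,0,0,0,0,0,0]]}}

```text
t: 17.63
eef_pos: [0.4451, -0.2448, 0.1659]
ee_rot: [3.141, 0.0, -1.822]
force: [0.1, -0.5, -0.5]
width: 0.0296
gripper_force: 29.8
```

```bash
python3 - <<'E'
from h import *
st();c=grab('scene');s=grab('side')
for u in((85,328),(150,290),(95,175)): print('box',ray(c,u,0).round(3))
for u in((310,143),(370,145),(312,122)): print('boxs',ray(s,u,0).round(3))
p=grab('wrist')
for d in arm.recognise('spindle_grip',p)[:2]: X=w(p,d['at']); print(X.round(4),px(p,X).round(),d['conf'])
E
```

```text
{'t': 17.6333, 'q': [-0.1158, 0.1018, -0.3862, -0.0003, -1.0833, -0.1353], 'eef_pos': [0.4451, -0.2448, 0.1659], 'ee_rot': [3.1411, 0.0002, -1.8221], 'force': [0.1042, -0.5332, -0.4985], 'width': 0.0296, 'gripper_force': 29.8419}
box [0.692 0.497 0.   ]
box [0.692 0.375 0.   ]
box [1.238 0.29  0.   ]
boxs [0.651 0.41  0.   ]
boxs [0.845 0.38  0.   ]
boxs [0.673 0.556 0.   ]
[ 0.4465 -0.2495  0.2125] [319. 258.] 0.79
[ 0.5812 -0.199   0.0071] [216. 237.] 0.77
```

Emit:
{"name": "servo_tool", "arguments": {"deltas": [[1,-20,-1,0,0,0,0],[1,-36,-1.8,0,0,0,0],[1,-36,-1.8,0,0,0,0],[1,-36,-1.8,0,0,0,0],[1,-36,-1.8,0,0,0,0],[1,-36,-1.8,0,0,0,0],[1,-36,-1.8,0,0,0,0],[1,-36,-1.8,0,0,0,0],[1,-36,-1.8,0,0,0,0],[1,-36,-1.8,0,0,0,0],[1,-36,-1.8,0,0,0,0],[1,-36,-1.8,0,0,0,0],[1,-36,-1.8,0,0,0,0],[1,-30,-1.8,0,0,0,0],[1,-20,-2,0,0,0,0],[1,0,0,0,0,0,0],[1,0,0,0,0,0,0]]}}

```text
t: 19.25
eef_pos: [0.5932, 0.2364, 0.1651]
ee_rot: [3.141, -0.001, -1.814]
force: [0.3, 0.0, -0.9]
width: 0.0297
gripper_force: 29.8
```

```bash
python3 - <<'E'
from h import *
st();p=grab('wrist','w7.png')
for q in('eyelet','label_roll','spindle_grip'):
  for d in arm.recognise(q,p)[:2]: X=w(p,d['at']); print(q,X.round(4),px(p,X).round(),d['conf'])
cv2.imwrite('pics/w7c.png',cv2.resize(p['color'][0:270,120:520,::-1],None,fx=2,fy=2,interpolation=cv2.INTER_CUBIC))
E
```

```text
{'t': 19.25, 'q': [0.6843, 0.3169, -0.1085, -0.0001, -1.1469, -0.9272], 'eef_pos': [0.5932, 0.2364, 0.1651], 'ee_rot': [3.1406, -0.0012, -1.8137], 'force': [0.3236, 0.0321, -0.8856], 'width': 0.0297, 'gripper_force': 29.8404}
eyelet [0.5776 0.1576 0.0089] [319.  92.] 0.74
label_roll [0.5865 0.1642 0.0739] [310. 103.] 0.73
label_roll [0.5791 0.1559 0.0075] [317.  91.] 0.43
spindle_grip [0.5928 0.2292 0.2114] [321. 252.] 0.81
```

View pics/w7c.png

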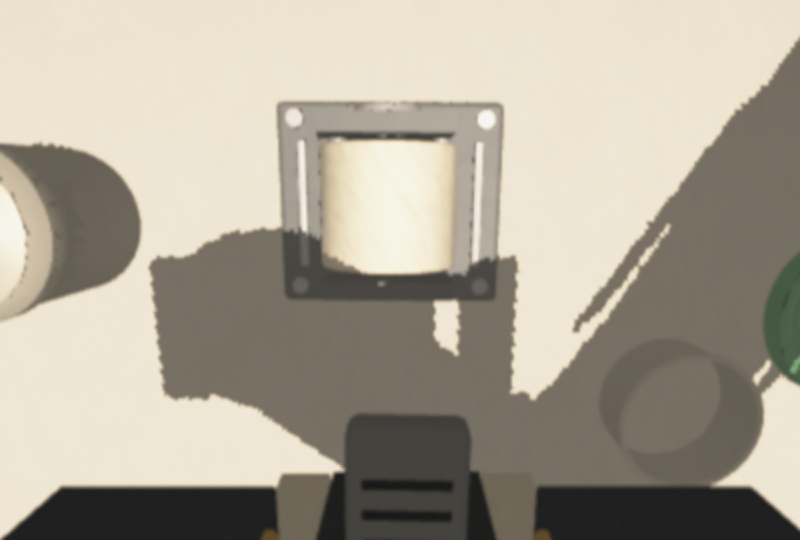

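The dispenser base has its corners at wrist px (259,51), (371.5,52), (368,149) and (263.5,149). The roll is between them, and the grip is held straight at col 324. Now I'll get the line of the holes and the tool offset.

```bash
cat > geo.py <<'E'
from h import *
p=grab('wrist');s=arm.get_state();e=np.array(s['eef_pos'])
C=lambda x,y,z:ray(p,(120+x/2,y/2),z)
a,b,c,d=C(278,102,.01),C(503,104,.01),C(496,298,.01),C(287,298,.01)
print('base',[v.round(4).tolist() for v in(a,b,c,d)],[round(np.linalg.norm(v)*1e3,1) for v in(a-b,b-c,c-d,d-a)])
B=[C(293,117,.01),C(486,119,.01),C(480,287,.01),C(300,286,.01)]
ang=lambda v:np.degrees(np.arctan2(v[1],v[0]))
print('axis',ang(d-a),ang(c-b),ang(a-b)-90,ang(d-c)-90,'bolts',ang(B[3]-B[0]),ang(B[2]-B[1]),ang(B[0]-B[1])-90,ang(B[3]-B[2])-90)
near=(a+b)/2;far=(c+d)/2;bc=sum(B)/4
print('centre',(near+far)/2,bc)
# cheek top near, roll edges
print('cheek',C(317,135,.07),C(455,135,.07)); r1,r2=C(322,140,.06),C(456,140,.06);r3,r4=C(322,268,.06),C(456,272,.06);print('roll',(r1+r2)/2,(r3+r4)/2)
yw=s['ee_rot'][2];y=np.array([np.sin(yw),-np.cos(yw),0])
for z in(.200,.207,.213): print('grip y off mm',z,(C(408,430,z)-e)@y*1e3)
E
python3 geo.py
```

```text
base [[0.624, 0.1055, 0.01], [0.5199, 0.1326, 0.01], [0.5423, 0.2231, 0.01], [0.6474, 0.1966, 0.01]] [np.float64(107.6), np.float64(93.2), np.float64(108.4), np.float64(94.1)]
axis 75.56149031873449 76.0797042523135 -104.58540980098385 -104.12486438142857 bolts 75.64043468766883 75.69305249021394 -104.66767395640662 -104.4422308341594
centre [0.58340262 0.1644475  0.01      ] [0.5841002  0.16464183 0.01      ]
cheek [0.60391055 0.12968255 0.07      ] [0.55022092 0.14318408 0.07      ]
roll [0.57644647 0.13795457 0.06      ] [0.58987162 0.18988482 0.06      ]
grip y off mm 0.2 0.11833966529623334
grip y off mm 0.207 0.08245668592620391
grip y off mm 0.213 0.05169984646616504
```

Emit:
{"name": "servo_tool", "arguments": {"deltas": [[1,20,0,0,0,0,0.3],[1,34,-1,0,0,0,0],[1,34,-1,0,0,0,0],[1,34,-1,0,0,0,0],[1,34,-1,0,0,0,0],[1,34,-1,0,0,0,0],[1,34,-1,0,0,0,0],[1,33,-1,0,0,0,0],[1,20,-1.7,0,0,0,0],[1,0,0,30,0,0,0],[1,0,0,40,0,0,0],[1,0,0,40,0,0,0],[1,0,0,35,0,0,0],[1,0,0,10,0,0,0],[1,0,0,0,0,0,0],[1,0,0,0,0,0,0],[1,0,0,0,0,0,0]]}}

```text
t: 20.92
eef_pos: [0.5349, -0.0347, 0.0134]
ee_rot: [-3.138, 0.001, -1.822]
force: [0.3, 0.5, 0.1]
width: 0.0297
gripper_force: 29.8
```

```bash
cat > ins.py <<'E'
from h import *
s=st();
es=[];rs=[]
for _ in range(6): grab('side'); q=arm.get_state(); es.append(q['eef_pos']); rs.append(q['ee_rot'][2])
e=np.mean(es,0);yw=np.mean(rs)
F=np.array([.5733,.1238,.050]);u=np.array([.2487,.9686,0]);n=np.array([.9686,-.2487,0])
print('lat err mm (fix tool y by +this)',(e-F)@n*1e3,'tip before face mm',(F-e)@u*1e3-143,'z axis err',(e[2]+.0406-.05)*1e3,'yaw deg',np.degrees(yw),'want -104.4', np.std(es,0)*1e3)
E
python3 ins.py; python3 - <<'E'
from h import *
s=grab('side')
for q in('spindle_tip','spindle_mid_shaft','spindle_grip'):
  for d in arm.recognise(q,s)[:2]: X=w(s,d['at']); print(q,X.round(4),px(s,X).round(),d['conf'])
E
```

```text
{'t': 20.9167, 'q': [0.3016, 0.3166, -0.5171, 0.0008, -0.7337, -0.5531], 'eef_pos': [0.5349, -0.0347, 0.0134], 'ee_rot': [-3.1383, 0.0014, -1.8217], 'force': [0.2593, 0.5227, 0.1069], 'width': 0.0297, 'gripper_force': 29.8407}
lat err mm (fix tool y by +this) 1.6443941648115483 tip before face mm 20.116473932970507 z axis err 3.5478928659058577 yaw deg -104.3905087204459 want -104.4 [0.45884559 0.06635096 0.47683166]
spindle_tip [ 0.5331 -0.0414  0.0579] [280. 220.] 0.74
spindle_tip [ 0.5629 -0.1922  0.0139] [298. 279.] 0.72
spindle_mid_shaft [ 0.563  -0.1912  0.0075] [298. 280.] 0.61
spindle_mid_shaft [0.4626 0.2791 0.027 ] [251. 160.] 0.54
spindle_grip [ 0.5359 -0.0377  0.0568] [281. 219.] 0.68
spindle_grip [ 0.5632 -0.191   0.0077] [298. 280.] 0.62
```

Emit:
{"name": "servo_tool", "arguments": {"deltas": [[1,0,1.6,3.5,0,0,0],[1,0,0,0,0,0,0],[1,-8,0,0,0,0,0],[1,-8,0,0,0,0,0],[1,-8,0,0,0,0,0],[1,-6,0,0,0,0,0],[1,0,0,0,0,0,0]]}}

```text
t: 22.0
eef_pos: [0.5397, -0.004, 0.0077]
ee_rot: [-3.141, 0.0, -1.821]
force: [-0.5, 0.2, -1.5]
width: 0.0298
gripper_force: 29.8
```

```bash
python3 ins.py
```

```text
{'t': 22.0, 'q': [0.356, 0.3312, -0.5114, 0.0002, -0.7276, -0.6061], 'eef_pos': [0.5397, -0.004, 0.0077], 'ee_rot': [-3.1411, 0.0002, -1.8208], 'force': [-0.464, 0.2391, -1.4569], 'width': 0.0298, 'gripper_force': 29.8407}
lat err mm (fix tool y by +this) -1.2117005833624193 tip before face mm -9.432600849696001 z axis err -1.7747578861114708 yaw deg -104.38065582872095 want -104.4 [0.17072737 0.40313127 0.01792145]
```

Emit:
{"name": "servo_tool", "arguments": {"deltas": [[1,0,-0.8,-1.5,0,0,0],[1,-7,0,0,0,0,0],[1,-7,0,0,0,0,0],[1,-7,0,0,0,0,0],[1,-7,0,0,0,0,0],[1,0,0,0,0,0,0]]}}

```text
t: 22.8
eef_pos: [0.5474, 0.023, 0.0092]
ee_rot: [-3.141, 0.0, -1.821]
force: [-0.7, 1.1, -1.0]
width: 0.0297
gripper_force: 29.8
```

```bash
python3 ins.py
```

```text
{'t': 22.8, 'q': [0.3996, 0.3402, -0.4919, 0.0, -0.738, -0.6498], 'eef_pos': [0.5474, 0.023, 0.0092], 'ee_rot': [-3.1411, 0.0004, -1.821], 'force': [-0.6587, 1.0931, -1.0259], 'width': 0.0297, 'gripper_force': 29.8193}
lat err mm (fix tool y by +this) -0.3220646633159305 tip before face mm -37.56021821265796 z axis err -0.2702959465251467 yaw deg -104.37963001505153 want -104.4 [0.16337043 0.40468989 0.01349982]
```

Well aligned with no resistance, so I'll continue to the far cheek.

Emit:
{"name": "servo_tool", "arguments": {"deltas": [[1,-7,0,0,0,0,0],[1,-7,0,0,0,0,0],[1,-7,0,0,0,0,0],[1,-7,0,0,0,0,0],[1,-4,0,0,0,0,0],[1,0,0,0,0,0,0]]}}

```text
t: 23.6
eef_pos: [0.5552, 0.0536, 0.0092]
ee_rot: [-3.141, 0.0, -1.821]
force: [-0.2, 0.3, -0.8]
width: 0.0297
gripper_force: 29.8
```

```bash
python3 ins.py
```

```text
{'t': 23.6, 'q': [0.4473, 0.3537, -0.4697, 0.0001, -0.7469, -0.6977], 'eef_pos': [0.5552, 0.0536, 0.0092], 'ee_rot': [-3.1412, 0.0003, -1.8212], 'force': [-0.2246, 0.3191, -0.7905], 'width': 0.0297, 'gripper_force': 29.8407}
lat err mm (fix tool y by +this) -0.43449527988753306 tip before face mm -69.27275678335805 z axis err -0.3050467722812075 yaw deg -104.39498910452744 want -104.4 [0.11419637 0.31124044 0.03546283]
```

Emit:
{"name": "servo_tool", "arguments": {"deltas": [[1,-6,0,0,0,0,0],[1,-6,0,0,0,0,0],[1,-6,0,0,0,0,0],[1,-6,0,0,0,0,0],[1,-6,0,0,0,0,0],[1,-5,0,0,0,0,0],[1,0,0,0,0,0,0]]}}

```text
t: 24.48
eef_pos: [0.5638, 0.0875, 0.0092]
ee_rot: [-3.141, 0.0, -1.821]
force: [-0.8, 0.8, -1.3]
width: 0.0298
gripper_force: 29.8
```

```bash
python3 ins.py
```

```text
{'t': 24.4833, 'q': [0.4969, 0.3711, -0.4408, 0.0, -0.7585, -0.7473], 'eef_pos': [0.5638, 0.0875, 0.0092], 'ee_rot': [-3.1412, 0.0003, -1.8212], 'force': [-0.8428, 0.7841, -1.3005], 'width': 0.0298, 'gripper_force': 29.8202}
lat err mm (fix tool y by +this) -0.356112903575949 tip before face mm -104.38560259429073 z axis err -0.2742056709646029 yaw deg -104.39394043658169 want -104.4 [0.09835978 0.32434296 0.03170885]
```

Through both cheeks, with about 5 mm left. Creeping in until it stops.

Emit:
{"name": "servo_tool", "arguments": {"deltas": [[1,-2,0,0,0,0,0],[1,-2,0,0,0,0,0],[1,0,0,0,0,0,0]]}}

```text
t: 25.03
eef_pos: [0.5645, 0.0903, 0.0092]
ee_rot: [-3.142, 0.0, -1.822]
force: [-0.6, 0.3, -0.6]
width: 0.0296
gripper_force: 29.8
```

Emit:
{"name": "servo_tool", "arguments": {"deltas": [[1,-1.5,0,0,0,0,0],[1,0,0,0,0,0,0]]}}

```text
t: 25.2
eef_pos: [0.5648, 0.0918, 0.0092]
ee_rot: [-3.142, 0.0, -1.822]
force: [-0.7, 0.7, -0.0]
width: 0.0291
gripper_force: 29.8
```

Emit:
{"name": "servo_tool", "arguments": {"deltas": [[1,-1.5,0,0,0,0,0],[1,0,0,0,0,0,0]]}}

```text
t: 25.37
eef_pos: [0.5649, 0.0926, 0.0091]
ee_rot: [3.141, -0.001, -1.822]
force: [0.3, -2.7, -0.4]
width: 0.0298
gripper_force: 29.8
```

Emit:
{"name": "servo_tool", "arguments": {"deltas": [[1,-1.5,0,0,0,0,0],[1,0,0,0,0,0,0]]}}

```text
t: 25.53
eef_pos: [0.5648, 0.0926, 0.009]
ee_rot: [3.14, -0.003, -1.822]
force: [1.7, -10.7, 0.7]
width: 0.0299
gripper_force: 29.8
```

Emit:
{"name": "servo_tool", "arguments": {"deltas": [[1,1.2,0,0,0,0,0],[1,0,0,0,0,0,0],[0.2,0,0,0,0,0,0],[0,0,0,0,0,0,0],[-0.5,0,0,0,0,0,0],[-0.5,0,0,0,0,0,0],[-0.5,0,0,0,0,0,0],[-0.5,0,0,0,0,0,0],[-0.5,0,0,-10,0,0,0],[-0.5,0,0,-20,0,0,0],[-0.5,0,0,-30,0,0,0],[-0.5,10,0,-30,0,0,0],[-0.5,30,0,-30,0,0,0],[-0.5,30,0,0,0,0,0],[-0.5,30,0,0,0,0,0],[-0.5,0,0,0,0,0,0],[-0.5,0,0,0,0,0,0]]}}

```text
t: 26.95
eef_pos: [0.5402, -0.0041, 0.1298]
ee_rot: [-3.14, 0.001, -1.824]
force: [0.8, -0.8, 0.3]
width: 0.0658
gripper_force: 0.0
```

```bash
python3 - <<'E'
from h import *
st();F=np.array([.5733,.1238,.050]);u=np.array([.2487,.9686,0]);n=np.array([.9686,-.2487,0])
for c in('side','scene','wrist'):
 p=grab(c,c+'_end.png')
 for q in('spindle_grip','label_roll','spindle_tip','mill_center','dredger_center','ring_cutter_center'):
  for d in arm.recognise(q,p)[:2]:
   X=w(p,d['at']); print(c,q,round(d['conf'],2),X.round(3),'eyelet xyz mm',np.round([(X-F)@n*1e3,(X-F)@u*1e3,(X[2]-.05)*1e3],1))
E
```

```text
{'t': 26.95, 'q': [0.3553, 0.1866, -0.3733, 0.0, -1.0095, -0.6089], 'eef_pos': [0.5402, -0.0041, 0.1298], 'ee_rot': [-3.1405, 0.0008, -1.8244], 'force': [0.7537, -0.7982, 0.3121], 'width': 0.0658, 'gripper_force': 0.0}
side spindle_grip 0.69 [ 0.564 -0.193  0.006] eyelet xyz mm [  70.3 -309.2  -43.5]
side spindle_grip 0.62 [0.567 0.092 0.055] eyelet xyz mm [  2.1 -32.3   4.7]
side label_roll 0.71 [0.581 0.164 0.073] eyelet xyz mm [-2.2 41.4 22.8]
side spindle_tip 0.81 [ 0.564 -0.192  0.012] eyelet xyz mm [  69.5 -308.6  -37.6]
side spindle_tip 0.53 [0.569 0.091 0.055] eyelet xyz mm [  3.7 -33.3   5.5]
side mill_center 0.75 [0.567 0.091 0.057] eyelet xyz mm [  2.4 -32.8   6.8]
side mill_center 0.74 [ 0.723 -0.119  0.081] eyelet xyz mm [ 205.  -197.8   31.2]
scene spindle_grip 0.78 [0.56  0.103 0.055] eyelet xyz mm [ -7.9 -23.1   5.2]
scene spindle_grip 0.51 [ 0.555 -0.185  0.011] eyelet xyz mm [  59.4 -303.4  -38.6]
scene label_roll 0.77 [0.566 0.173 0.069] eyelet xyz mm [-18.9  46.   18.9]
scene label_roll 0.47 [0.562 0.106 0.054] eyelet xyz mm [ -6.6 -20.2   4.1]
scene spindle_tip 0.65 [ 0.558 -0.183  0.012] eyelet xyz mm [  61.2 -301.4  -38.4]
scene spindle_tip 0.6 [0.562 0.107 0.052] eyelet xyz mm [ -7.3 -18.8   2. ]
scene mill_center 0.59 [ 0.713 -0.093  0.074] eyelet xyz mm [ 188.8 -175.5   24.5]
scene dredger_center 0.92 [0.718 0.149 0.072] eyelet xyz mm [134.4  60.3  21.7]
scene ring_cutter_center 0.86 [0.469 0.31  0.023] eyelet xyz mm [-147.3  154.   -27.1]
wrist spindle_grip 0.83 [0.564 0.11  0.051] eyelet xyz mm [ -5.9 -16.2   0.7]
wrist spindle_tip 0.61 [0.566 0.113 0.049] eyelet xyz mm [ -4.4 -12.5  -0.5]
wrist mill_center 0.64 [ 0.71  -0.108  0.08 ] eyelet xyz mm [ 189.6 -190.4   30.3]
```

```bash
python3 -c "
from station import arm
print(arm.job_done())"
```

```text
the job is handed in; nothing more can be done
None
```

The job is handed in, with no verdict shown: the spindle was drawn out, laid flat, re-gripped and pushed through the eyelet, roll core and far cheek until the grip stopped, then backed off about 1 mm and released; the final camera check put the grip about 32 mm before the eyelet face, with the roll, mill, dredger and cutter where they started.

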